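# Open the cell drawer and hold its sprung cover up

### The job

The reference cells lie under the grey sprung cover in the low drawer unit: pull the drawer out to its stop, then try the cover by its yellow grip before touching the orange release. If a hidden catch holds the cover, slide the release all the way over from the green line to the red line; then raise the cover fully open and finish while still holding it open with the fingers, the drawer still out, without disturbing the other things on the bench.

Things in the scene. Friction and masses are not known exactly. Their poses are not given: they have to be found in the camera images.
- unit: Low grey metal drawer unit fixed to the bench, 190 (x) x 150 (y) x 78 mm high. Origin: centre of its underside. Its -x face is the front, where the drawer comes out; its own x axis points to the back, y to the left seen from the front. Its yaw varies.
- drawer (a joint): How far the drawer is out of the unit, in m: 0 shut, 0.14 at its stop; it slides along the unit's -x. It stays where it is left and takes about 5 N to move. It may start up to 20 mm ajar. Its blue front is 10 mm thick and 146 x 70 mm (top edge 74 mm above the bench).
- handle (a point): Middle of the steel bar handle of the drawer: a round bar 11 mm thick, held by a post near each end, and 90 mm long along the unit's y, 50 mm above the bench, its middle 35 mm in front of the drawer's blue front. It can be pinched from above. Moves with the drawer.
- hinge_mid (a point): Middle of the hinge line of the cover, on the drawer, 50 mm above the bench; the line runs along the unit's y. Moves with the drawer; 177 mm behind the handle.
- cover_angle (a joint): Angle of the cover in rad: 0 shut (level), 1.3 fully open at its stop; its front edge rises and goes back towards the unit. A spring and its weight pull it shut (about 2 to 3 N at the grip), so it falls shut if let go. When the catch holds it, it rises only 0.03 to 0.055 rad and then stops hard; when free, it comes up. Whether it is caught cannot be seen.
- cover: The cover itself: grey plate 80 (x) x 128 (y) x 4 mm with its yellow grip. Origin on the hinge line (same as hinge_mid); at angle 0 its axes are the unit's axes and it reaches from 2 to 82 mm in front of the hinge, top face 52 mm above the bench. Under the shell until the drawer is out.
- cover_grip (a point): Centre of the cover's yellow grip: a block 12 mm (x) x 26 mm (y), standing 18 mm up from the cover (52 to 70 mm above the bench when shut), 71 mm from the hinge line, this point 10.5 mm above the plate's middle plane. Pinched across its 26 mm, it can turn between the finger pads while the cover swings (gripped lightly, about 20 N; a hard grip drags and slips). Moves with the cover.
- release_knob (a point): Centre of the orange release knob on the aluminium deck between the drawer's front and the cover: 14 mm (x) x 12 mm (y), standing 50 to 68.5 mm above the bench, 37.5 mm in front of the cover's grip and, unslid, 12 mm to the right (-y) of the middle. Moves with the drawer and the release.
- release (a joint): How far the release knob is slid, in m, along the unit's +y (away from the green line, towards the red line): starts within 0 to 0.002, stop at 0.016. About 1.5 to 3 N to move; it stays where it is left. Slid at least 14 mm it surely frees the cover, which then stays free.
- sample_pot_0: Clear pot with a blue lid, 51 mm across, 59 mm high, loose; leave it. Origin: centre of its underside.
- vial_2: Small brown vial with a black cap, 22 mm across, 50 mm high, loose; leave it. Origin: centre of its underside.
- cell_box: Small black box with a paper label, 47 x 58 x 28 mm, loose; leave it. Origin: centre of its underside.
- pipette_bulb: Red rubber pipette bulb lying down, 52 x 121 x 53 mm, loose; leave it. Origin: centre of its underside.
- tip_box: Blue pipette tip box with a clear lid, 91 x 122 x 64 mm, loose; leave it. Origin: centre of its underside.

How it is judged:
On the way, in this order (a step that is already met when the one before it is completed fails the run):
1. the drawer is pulled out to its stop, the release not yet slid (value of joint drawer above 0.132 m and value of joint release below 0.005 m), for 0.2 s.
2. the cover is tried by lifting it with the fingers (it gives at least a little), the release not yet slid (value of joint cover_angle above 0.015 rad and contact force between the fingers and cover above 0.5 N and value of joint release below 0.005 m and value of joint drawer above 0.12 m), for 0.1 s.
At the end, for the whole second after the job is handed in: The fingers hold the cover raised to more than 1.05 rad (stop at 1.3) and still, and the drawer is out by more than 115 mm (stop at 140 mm) (value of joint drawer above 0.115 m and value of joint cover_angle above 1.05 rad and velocity of joint cover_angle between -0.1 and 0.1 rad/s and contact force between the fingers and cover above 0.5 N); the arm keeps its last pose, push and grip.
It fails at once if a loose bystander is shifted by more than 30 mm (distance of any of sample_pot_0, vial_2, cell_box, pipette_bulb, tip_box from where it was at the start of the episode above 0.03 m).
It fails at once if an upright bystander is tipped over (angle between any of sample_pot_0, vial_2's own z axis and vertical above 0.5 rad).
It also fails if it takes over 64 s, if anything falls off the work surface, if the arm or the gripper's body presses on something with over 40 N, if the wrist force passes 120 N, or if a joint passes its speed limit or range.

### The arm

A 6-joint arm with a two-finger parallel gripper is mounted at the origin on a cart in front of the work surface, level with it; the furniture and walls round the work are solid. World frame = base frame: x ahead of the robot, y to its left, z up, the work surface at z = 0. Lengths are in m, angles in rad, forces in N, time in s.
With the tool pointing down it reaches from about 0.25 to 0.775 m from the base axis. Payload 8.9 kg.
Tool frame: the origin (TCP) lies at the very end of the fingers, on their centre line; the grasp point (between the pads) lies 19 mm behind it; z points along the fingers, y is the line along which they close (so a half turn about z gives the same grasp; the last joint's range is limited). The gripper opens to 85 mm and grips with 20 to 120 N. Pads are 22 mm wide; open, the fingers measure 114 mm over their backs; the gripper's body (76 mm by 85 mm) begins 54 mm behind the grasp point. The pads swing forward as they close: fully open they stand 13 mm farther back than shut.
Start: joints at [-1.307, 0.291, -0.153, 1.127, 0, 1.431], TCP at [0.206, -0.483, 0.231] pointing down, gripper open.
Joint ranges: [-2.52, 2.52], [-0.91, 1.74], [-1.3, 1.37], [-1.96, 2.02], [-1.52, 1.47], [-3.14, 3.14]. Speed limits (rad/s): [2.22, 2.22, 2.79, 3.14, 3.14, 3.14].

### API

Orientations are given as a unit quaternion [w, x, y, z].
In Python, from cell import * gives the robot as it stands.
- The arm moves only by the tool step_arm, never from a script. Its argument "commands" is a list that holds one entry, the list of rows, each a list of 4 numbers: the shift along the tool's x, y, z in cm, then the turn about the tool's z in rad. In form: [[[x, y, z, twist], ...]]. A call has exactly 5 rows; each row shifts and turns the commanded pose from where the row before left it, along the tool's axes as they then stand; what a row does not reach is not made up. A row lasts 1/10 s, in which the tool goes at most 50 mm and 8.59 degrees, less where a joint would pass 70% of its speed; a pose out of reach is approached as far as the arm can. A call is refused whole if a number of a shift passes 5 or a number of a turn 0.15, either way. A call with a gripper value outside its range is refused whole. "claw" is the closure, from 0 (fully open) to 1 (shut), set as the call begins (left out, the last holds). The fingers move at their own pace and stop on an object; "force" is the grip in N (left out, the last holds). Time passes only in rows, so rows that do not move let the fingers close, or fill a call up. It gives the time, the measured TCP pose, the force, the opening and the grip force at its end, in the units of the state.
- read_state(): the state, without advancing time (a new reading comes with each control period).
- read_camera(name): name is "scene" or "top"; returns the picture (420x560x3 uint8, blue, green, red); there is no depth.
- camera_params(name): a dict with "camera_matrix" (3x3 intrinsics, pixels), "rvec" (rotation vector, rad) and "tvec" (3), from world to camera coordinates, as OpenCV has them. Camera axes: x right, y down, z forward; pixel columns grow to the right and rows downward; lengths in m; the calibration is good to about 2 mm. A picture is of the moment at which its call begins. camera_params takes no time and is no camera call.
- hand_in(): hands the job in; it is judged then, once.
The state is a dict: "time_s": time; "joint_positions": joint angles; "joint_velocities": joint speeds; "tau": joint torques, N m; "tcp_pos": TCP position; "orientation": TCP orientation; "contact_force": force on the tool from outside, world axes, zero at the start; "wrist_torque": the same for the moment, N m; "opening": finger opening in m; "finger_force": force on a finger pad.
Only numpy, scipy, OpenCV 4.12 (cv2) and the standard library are available. Lean on these libraries where they do the work, as an engineer would, in place of code of your own. Each camera call takes 0.05 s, during which the arm holds its last target. There are 200 camera calls.

## Working session

There is one attempt and no reset: what is moved stays moved. The work goes in short steps, Python scripts to look and compute and a tool call to move; the robot and the scene stay as the last step left them, time stands still between calls to the robot, and variables do not carry over. Pictures are saved under pics/ and viewed, at most 10 in all, crops included, and the job is handed in when it is done.

Besides the shell and the picture viewer there is one more tool, called after "Request:" as name(argument=value, ...), one argument or row to a line, values as JSON. step_arm: Moves the arm, as the interface text tells. Its arguments: {"type":"object","properties":{"commands":{"type":"array"},"claw":{"type":"number"},"force":{"type":"number"}},"required":["commands"]}

```bash
mkdir -p pics; ls
python3 - <<'E'
from cell import *
import cv2
for n in("scene","top"):
    cv2.imwrite(f"pics/{n}0.png",read_camera(n)); p=camera_params(n); print(n,p)
print(read_state())
E
```

```text
pics
scene {'camera_matrix': array([[474.17485172,   0.        , 282.52680862],
       [  0.        , 474.17485172, 212.62453149],
       [  0.        ,   0.        ,   1.        ]]), 'rvec': array([ 1.28827606, -2.1059934 ,  1.06246632]), 'tvec': array([0.30020344, 0.37210195, 1.02879377])}
top {'camera_matrix': array([[484.25346599,   0.        , 282.99004747],
       [  0.        , 484.25346599, 212.67357332],
       [  0.        ,   0.        ,   1.        ]]), 'rvec': array([ 2.16557892, -2.19506508,  0.09231625]), 'tvec': array([0.03317898, 0.61617625, 1.4193574 ])}
{'time_s': 0.1, 'joint_positions': array([-1.30732309e+00,  2.91212706e-01, -1.54000546e-01,  1.12666587e+00,
        9.94925628e-06,  1.43154769e+00]), 'joint_velocities': array([ 0.00010011, -0.00074657,  0.00240422,  0.00028922, -0.00035966,
        0.00183436]), 'tau': array([ 1.29734464e-03, -5.37976491e+01,  3.31919074e+01,  9.31972900e-03,
       -2.07329526e-04,  2.25472867e-06]), 'tcp_pos': array([ 0.20569935, -0.48264426,  0.23081433]), 'orientation': array([-5.40661727e-04,  9.79795150e-01,  2.00002925e-01, -2.86407578e-05]), 'contact_force': array([-0.57589871, -0.89005712,  0.11060217]), 'wrist_torque': array([-0.002139  , -0.06075137, -0.00152369]), 'finger_force': 0.0, 'opening': 0.08542690846832676}
```

View pics/scene0.png

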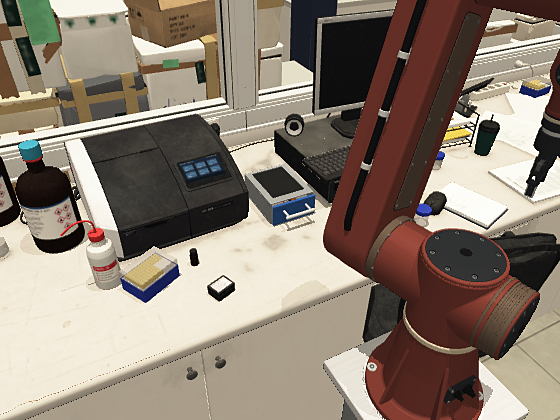

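View pics/top0.png

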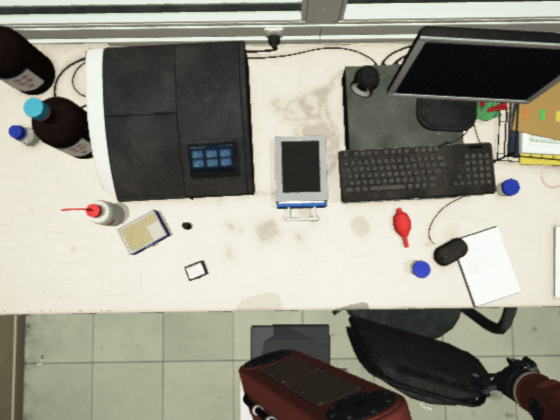

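The scene view shows the unit at about (280,195), front facing the robot. In the top view the unit is at (300,170), its blue front edge at (301,204) and the bar handle at (301,218). The vial is at (187,226), the cell box at (195,270), the tip box at (144,232), and the pot and bulb are to the right.

```bash
cat > h.py <<'E'
from cell import *
import cv2, numpy as np
from scipy.spatial.transform import Rotation as Ro
def ray(n,px,z):
    p=camera_params(n); R,_=cv2.Rodrigues(p["rvec"]); t=p["tvec"].ravel()
    u=cv2.undistortPoints(np.array([[px]],float),p["camera_matrix"],None)[0,0]
    c=-R.T@t; d=R.T@np.array([u[0],u[1],1.]); return c+d*(z-c[2])/d[2]
def proj(n,X):
    p=camera_params(n); return cv2.projectPoints(np.array(X,float).reshape(-1,3),p["rvec"],p["tvec"],p["camera_matrix"],None)[0][:,0]
def crop(n,x,y,w,h,f,k):
    im=read_camera(n); cv2.imwrite(f"pics/{f}.png",cv2.resize(im[y:y+h,x:x+w],None,fx=k,fy=k,interpolation=cv2.INTER_CUBIC)); return im
def mask(im,lo,hi): return cv2.inRange(cv2.cvtColor(im,cv2.COLOR_BGR2HSV),lo,hi)
E
python3 - <<'E'
from h import *
im=crop("top",260,120,80,110,"t1",5)
m=mask(im,(105,150,60),(125,255,255)); m[:, :265]=0; m[:,340:]=0; m[:190]=0;m[225:]=0
ys,xs=np.nonzero(m); r=cv2.minAreaRect(np.c_[xs,ys].astype(np.float32)); print(r,xs.min(),xs.max(),ys.min(),ys.max())
print(ray("top",r[0],.07))
for n,p,z in (("top",(275,136),.078),("top",(325,136),.078),("top",(275,204),.078),("top",(327,203),.078)): print(p,ray(n,p,z))
E
```

```text
((301.5059814453125, 205.19677734375), (3.0289125442504883, 47.09959030151367), 88.26429748535156) 278 325 203 207
[ 0.63387864 -0.02892408  0.07      ]
(275, 136) [0.83658222 0.04521253 0.078     ]
(325, 136) [ 0.83466166 -0.1004175   0.078     ]
(275, 204) [0.63758298 0.04764711 0.078     ]
(327, 203) [ 0.63846631 -0.10210982  0.078     ]
```

View pics/t1.png

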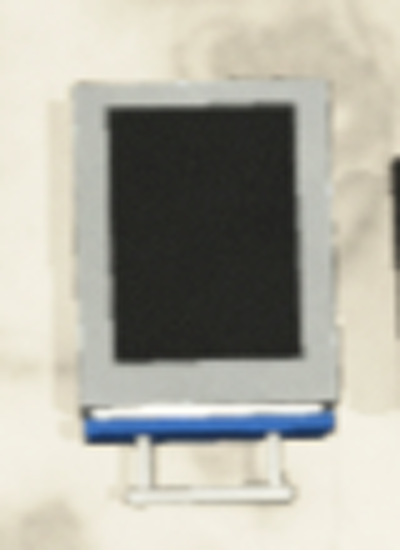

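The crop shows the unit's top corners at (274.4,136.4), (325.6,136.8), (275.6,201), (328,200.6). The bar runs from (285.4,219.6) to (318.6,218.8).

Run:
```python
from h import *
C=[ray("top",p,.078)[:2] for p in ((274.4,136.4),(325.6,136.8),(275.6,201),(328,200.6))]
H=[ray("top",p,.05)[:2] for p in ((285.6,219.4),(318.6,218.8))]
print(np.array(C).round(4),np.array(H).round(4))
ang=lambda d:np.degrees(np.arctan2(d[1],d[0]))
print("yaw back-front L,R",ang(C[0]-C[2]),ang(C[1]-C[3]),"front,back edge",ang(C[2]-C[3])-90,ang(C[0]-C[1])-90,"bar",ang(H[0]-H[1])-90)
print(np.linalg.norm(C[0]-C[2]),np.linalg.norm(C[0]-C[1]),np.linalg.norm(C[2]-C[3]),np.linalg.norm(H[0]-H[1]),"handle mid",(H[0]+H[1])/2,"unit",sum(C)/4)
s=read_state(); print(Ro.from_quat(np.roll(s["orientation"],-1)).as_matrix().round(3))
for n,p in(("vial",(187,226)),("cell",(195,270)),("tip",(144,232)),("bulb",(402,227)),("pot",(421,269))): print(n,ray("top",p,.05).round(3))
```

```text
[[ 0.8354  0.047 ]
 [ 0.8323 -0.1021]
 [ 0.6462  0.0458]
 [ 0.6454 -0.1051]] [[ 0.5947  0.0175]
 [ 0.5951 -0.0792]]
yaw back-front L,R 0.35165298437126635 0.9261282913845037 front,back edge -0.32885874874813226 -1.2107199408557534 bar 0.27171597766594857
0.18918293599131655 0.1491234480886061 0.15095276879626593 0.09669883956710186 handle mid [ 0.59489433 -0.03081253] unit [ 0.73982698 -0.02861651]
[[ 0.92   0.392 -0.   ]
 [ 0.392 -0.92   0.001]
 [ 0.    -0.001 -1.   ]]
vial [0.579 0.306 0.05 ]
cell [0.451 0.283 0.05 ]
tip [0.563 0.432 0.05 ]
bulb [ 0.568 -0.323  0.05 ]
pot [ 0.445 -0.374  0.05 ]
```

Request:
step_arm(
  commands=[
    [[4,-2,0,0],[4,-2,0,0],[4,-2,0,0],[4,-2,0,0],[4,-2,0,0]],
  ],
  claw=0.6,
  force=40,
)

```text
time_s: 0.65
tcp_pos: [0.3514, -0.3111, 0.2312]
orientation: [-0.0, 0.98, 0.2, 0.0]
contact_force: [-0.3, 0.7, 0.4]
opening: 0.0342
finger_force: 0.0
```

Request:
step_arm(
  commands=[
    [[4,-2,0,0],[4,-2,0,0],[4,-2,0,0],[4,-2,0,0],[0,0,0,0]],
  ],
)

```text
time_s: 1.15
tcp_pos: [0.4688, -0.1725, 0.2311]
orientation: [-0.001, 0.979, 0.203, 0.0]
contact_force: [-0.6, -0.3, -0.2]
opening: 0.0341
finger_force: 0.0
```

Request:
step_arm(
  commands=[
    [[0,0,0,-0.14],[0,0,0,-0.14],[0,0,0,-0.14],[0,0,0,-0.14],[0,0,0,-0.14]],
  ],
)

```text
time_s: 1.65
tcp_pos: [0.466, -0.1766, 0.2311]
orientation: [-0.0, 0.85, 0.526, -0.0]
contact_force: [0.7, 0.3, -0.2]
opening: 0.0341
finger_force: 0.0
```

Request:
step_arm(
  commands=[
    [[0,0,0,-0.14],[0,0,0,-0.14],[0,0,0,-0.14],[0,0,0,-0.05],[0,0,0,0]],
  ],
)

```text
time_s: 2.15
tcp_pos: [0.466, -0.1766, 0.2311]
orientation: [-0.0, 0.706, 0.708, -0.0]
contact_force: [-0.6, -0.1, -1.0]
opening: 0.0339
finger_force: 0.0
```

Request:
step_arm(
  commands=[
    [[3,2.6,1,0],[3,2.6,1,0],[3,2.6,1,0],[3,2.6,1,0],[2.6,2.3,1,0]],
  ],
)

```text
time_s: 2.65
tcp_pos: [0.594, -0.0288, 0.1807]
orientation: [-0.0, 0.707, 0.707, -0.0]
contact_force: [1.0, -0.7, 0.8]
opening: 0.0342
finger_force: 0.0
```

Request:
step_arm(
  commands=[
    [[0,0,3,0],[0,0,2,0],[0,0,2,0],[0,0,0,0],[0,0,0,0]],
  ],
)

```text
time_s: 3.15
tcp_pos: [0.593, -0.0303, 0.1116]
orientation: [-0.0, 0.707, 0.707, -0.0]
contact_force: [0.4, -0.5, 0.6]
opening: 0.0335
finger_force: 0.0
```

Run:
```python
from h import *
crop("top",240,120,120,120,"t2",5); 
crop("scene",220,120,140,130,"s2",5); s=read_state(); print(s["tcp_pos"],s["contact_force"])
print(proj("top",[.594,-.031,.05]),proj("scene",[.594,-.031,.05]))
```

```text
[ 0.59386127 -0.03037792  0.11254818] [ 0.32621266 -0.07029143  0.50663754]
[[302.17090463 219.40368605]] [[300.37760928 213.70816314]]
```

View pics/s2.png

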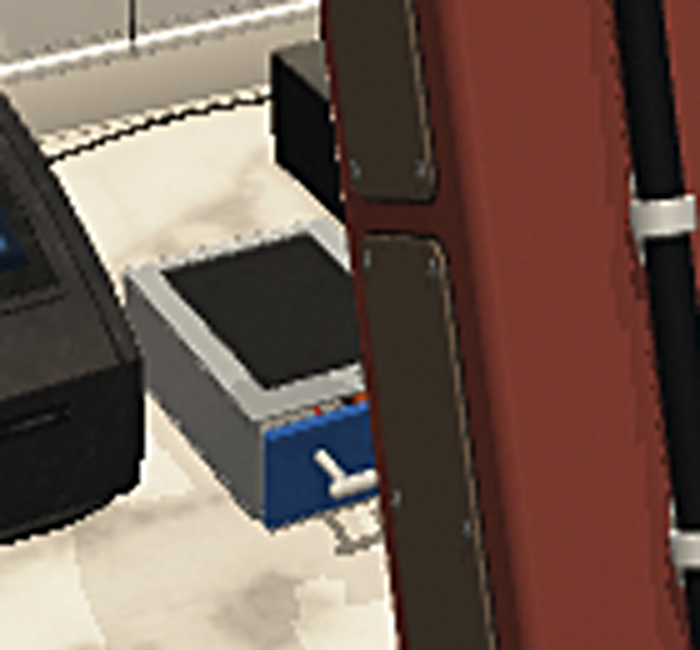

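The scene crop shows the drawer ajar with orange behind the front. The bar's left end is at about (286,218) px, but the arm hides the gripper. I'll descend on the measured position and watch the force.

Request:
step_arm(
  commands=[
    [[0,0,1.5,0],[0,0,1.5,0],[0,0,1,0],[0,0,0,0],[0,0,0,0]],
  ],
)

```text
time_s: 3.75
tcp_pos: [0.5935, -0.0301, 0.072]
orientation: [0.0, 0.706, 0.708, 0.0]
contact_force: [0.1, -0.6, -0.2]
opening: 0.0341
finger_force: 0.0
```

Run:
```python
from h import *
print(proj("scene",[[.594,.014,.05],[.605,.014,.05]]),ray("scene",(286.4,217.5),.05))
```

```text
[[287.18892744 217.75910597]
 [285.4633547  215.74680526]] [0.59615918 0.01551338 0.05      ]
```

Consistent in both views. I'll go down and close.

Request:
step_arm(
  commands=[
    [[0,0.1,1,0],[0,0,1,0],[0,0,1,0],[0,0,0.6,0],[0,0,0,0]],
  ],
)

```text
time_s: 4.25
tcp_pos: [0.5932, -0.0299, 0.034]
orientation: [-0.001, 0.706, 0.708, -0.001]
contact_force: [0.8, -0.3, 0.4]
opening: 0.0342
finger_force: 0.0
```

Request:
step_arm(
  commands=[
    [[0,0,0,0],[0,0,0,0],[0,0,0,0],[0,0,0,0],[0,0,0,0]],
  ],
  claw=1,
  force=50,
)

```text
time_s: 4.75
tcp_pos: [0.595, -0.0301, 0.0358]
orientation: [0.001, 0.706, 0.708, 0.001]
contact_force: [4.3, 0.6, 0.8]
opening: 0.0093
finger_force: 48.8
```

Request:
step_arm(
  commands=[
    [[0,-1,0,0],[0,-2,0,0],[0,-2,0,0],[0,-2,0,0],[0,-2,0,0]],
  ],
)

```text
time_s: 5.25
tcp_pos: [0.5049, -0.0311, 0.0358]
orientation: [0.002, 0.707, 0.708, 0.0]
contact_force: [6.7, -5.6, -2.6]
opening: 0.0092
finger_force: 49.7
```

Request:
step_arm(
  commands=[
    [[0,-1,0,0],[0,-0.5,0,0],[0,-0.5,0,0],[0,-0.5,0,0],[0,-0.5,0,0]],
  ],
)

```text
time_s: 5.75
tcp_pos: [0.4752, -0.0314, 0.0358]
orientation: [0.002, 0.707, 0.708, 0.0]
contact_force: [5.9, -4.5, -4.1]
opening: 0.0092
finger_force: 49.8
```

Request:
step_arm(
  commands=[
    [[0,-0.5,0,0],[0,-0.4,0,0],[0,-0.3,0,0],[0,-0.2,0,0],[0,0,0,0]],
  ],
)

```text
time_s: 6.25
tcp_pos: [0.4629, -0.0316, 0.0358]
orientation: [0.003, 0.707, 0.708, 0.001]
contact_force: [10.0, -5.1, -10.7]
opening: 0.0091
finger_force: 49.1
```

Request:
step_arm(
  commands=[
    [[0,-0.2,0,0],[0,-0.2,0,0],[0,-0.1,0,0],[0,0,0,0],[0,0,0,0]],
  ],
)

```text
time_s: 6.75
tcp_pos: [0.4628, -0.0317, 0.0361]
orientation: [0.005, 0.706, 0.708, 0.004]
contact_force: [30.3, -2.2, -34.3]
opening: 0.0088
finger_force: 48.4
```

At the stop. Back off the pull, open, rise and retreat for a look.

Request:
step_arm(
  commands=[
    [[0,0.4,0,0],[0,0,0,0],[0,0,0,0],[0,0,0,0],[0,0,0,0]],
  ],
  claw=0.6,
  force=20,
)

```text
time_s: 7.25
tcp_pos: [0.4586, -0.0302, 0.0353]
orientation: [-0.0, 0.706, 0.708, -0.0]
contact_force: [0.1, 0.1, -0.1]
opening: 0.0342
finger_force: 0.0
```

Request:
step_arm(
  commands=[
    [[0,0,-2,0],[0,0,-3,0],[0,0,-3,0],[0,0,-3,0],[0,0,-1,0]],
  ],
)

```text
time_s: 7.75
tcp_pos: [0.4603, -0.0305, 0.158]
orientation: [0.002, 0.706, 0.708, 0.001]
contact_force: [-0.6, -0.3, 0.4]
opening: 0.0342
finger_force: 0.0
```

Request:
step_arm(
  commands=[
    [[0,-3,0,-0.15],[0,0,0,-0.15],[0,0,0,-0.15],[0,0,0,-0.15],[0,0,0,-0.15]],
  ],
)

```text
time_s: 8.25
tcp_pos: [0.4285, -0.0302, 0.1547]
orientation: [-0.001, 0.395, 0.919, -0.0]
contact_force: [-0.4, 0.1, -0.4]
opening: 0.0341
finger_force: 0.0
```

Request:
step_arm(
  commands=[
    [[0,0,0,-0.15],[0,0,0,-0.15],[0,0,0,-0.15],[0,0,0,-0.15],[0,0,0,-0.15]],
  ],
)

```text
time_s: 8.75
tcp_pos: [0.4285, -0.0302, 0.1546]
orientation: [-0.001, 0.031, 1.0, 0.0]
contact_force: [0.6, 0.2, -0.5]
opening: 0.0343
finger_force: 0.0
```

Request:
step_arm(
  commands=[
    [[2,0,0,-0.07],[3,0,0,0],[2,0,0,0],[0,0,0,0],[0,0,0,0]],
  ],
)

```text
time_s: 9.25
tcp_pos: [0.3593, -0.0291, 0.1552]
orientation: [0.0, -0.0, 1.0, -0.0]
contact_force: [1.2, -0.0, 0.4]
opening: 0.0339
finger_force: 0.0
```

Run:
```python
from h import *
im=crop("top",250,130,100,150,"t3",4)
s=read_state(); print(s["tcp_pos"],s["joint_positions"].round(2))
# yellow, orange, blue
for nm,lo,hi in(("yel",(20,120,120),(35,255,255)),("org",(4,150,120),(18,255,255)),("blu",(105,150,60),(125,255,255)),("grn",(45,100,60),(85,255,255))):
    m=mask(im,lo,hi); m[:,:265]=0; m[:,340:]=0; m[:140]=0; m[290:]=0
    n,_,st,c=cv2.connectedComponentsWithStats(m)
    for i in range(1,n):
        if st[i,4]>4: print(nm,st[i],c[i].round(1))
im=read_camera("scene"); cv2.imwrite("pics/s3.png",cv2.resize(im[130:270,200:340],None,fx=4,fy=4,interpolation=cv2.INTER_CUBIC))
```

```text
[ 0.35981639 -0.02917315  0.15526136] [-0.28  0.05 -0.67  0.85  0.   -0.29]
yel [298 226   9   5  41] [302.  227.9]
org [304 239   5   5  24] [306.1 240.9]
blu [279 250  48   3  66] [302.6 250.9]
```

View pics/t3.png

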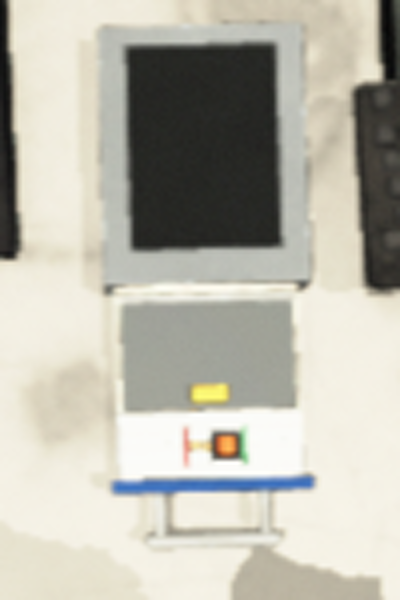

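The top crop shows the drawer fully out. The yellow grip is at px (302,228), the orange knob at (306,241) next to the green line, and the red line is to the left (+y).

Run:
```python
from h import *
im=read_camera("top").astype(int)
for nm,p,z in(("grip",(302,227.9),.068),("knob",(306.1,240.9),.0665),("blue",(302.6,250.9),.074)): print(nm,ray("top",p,z))
im=read_camera("scene")
for nm,lo,hi in(("yel",(20,120,120),(35,255,255)),("org",(4,150,120),(18,255,255))):
    m=mask(im,lo,hi); m[:,:220]=0; m[:,340:]=0; m[:140]=0; m[280:]=0
    n,_,st,c=cv2.connectedComponentsWithStats(m)
    for i in range(1,n):
        if st[i,4]>4: print(nm,st[i],c[i].round(1),ray("scene",c[i],.06))
h=np.array([.4633,-.0316])
for yaw in(0,.005,.01):
    R=np.array([[np.cos(yaw),-np.sin(yaw)],[np.sin(yaw),np.cos(yaw)]]); print(yaw,h+R@[.106,0],h+R@[.0685,-.012])
```

```text
grip [ 0.56819353 -0.02933086  0.068     ]
knob [ 0.53058488 -0.04058839  0.0665    ]
blue [ 0.50194642 -0.02969033  0.074     ]
yel [301 212   8   9  58] [304.6 215.7] [ 0.56843346 -0.03044964  0.06      ]
0 [ 0.5693 -0.0316] [ 0.5318 -0.0436]
0.005 [ 0.56929868 -0.03107   ] [ 0.53185914 -0.04325735]
0.01 [ 0.5692947  -0.03054002] [ 0.53191657 -0.04291441]
```

Request:
step_arm(
  commands=[
    [[-4.5,0,0,0],[-4.5,0,0,0],[-4.5,0,0,0],[-4.5,0,0,0],[-3.4,-0.1,0,0]],
  ],
  claw=0.5,
  force=20,
)

```text
time_s: 9.95
tcp_pos: [0.5761, -0.0295, 0.1546]
orientation: [0.0, -0.001, 1.0, 0.0]
contact_force: [-0.2, -0.5, -0.1]
opening: 0.0425
finger_force: 0.0
```

Request:
step_arm(
  commands=[
    [[0,0,2,0],[0,0,2,0],[0,0,2,0],[0,0,0,0],[0,0,0,0]],
  ],
)

```text
time_s: 10.45
tcp_pos: [0.5733, -0.0297, 0.0952]
orientation: [-0.0, -0.001, 1.0, 0.0]
contact_force: [1.0, -0.4, -0.0]
opening: 0.0426
finger_force: 0.0
```

Run:
```python
from h import *
s=read_state(); print(s["tcp_pos"],s["opening"],s["contact_force"])
im=read_camera("scene"); a=im[150:270,230:390]; cv2.imwrite("pics/s4.png",cv2.resize(a,None,fx=5,fy=5,interpolation=cv2.INTER_CUBIC))
```

```text
[ 0.57330917 -0.02967279  0.09523165] 0.04257622632003527 [ 1.02439618 -0.39257322 -0.00237195]
```

View pics/s4.png

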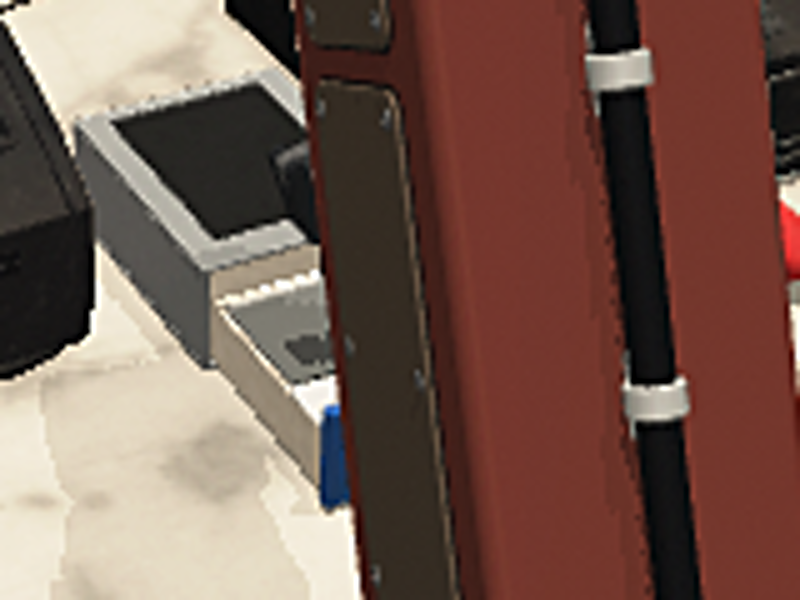

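The arm hides the grip here and only a finger's shadow shows on the cover at about (310,350) in the crop. I'll go down by the numbers and grip lightly.

Request:
step_arm(
  commands=[
    [[0,0,2,0],[0,0,1,0],[0,0,0.6,0],[0,0,0.4,0],[0,0,0,0]],
  ],
)

```text
time_s: 11.0
tcp_pos: [0.5731, -0.0298, 0.0553]
orientation: [-0.0, -0.001, 1.0, -0.0]
contact_force: [0.2, -1.2, 0.0]
opening: 0.0425
finger_force: 0.0
```

Request:
step_arm(
  commands=[
    [[0,0,0,0],[0,0,0,0],[0,0,0,0],[0,0,0,0],[0,0,0,0]],
  ],
  claw=1,
  force=20,
)

```text
time_s: 11.5
tcp_pos: [0.5735, -0.0294, 0.0557]
orientation: [0.0, -0.001, 1.0, 0.0]
contact_force: [-0.7, 4.7, 5.5]
opening: 0.0251
finger_force: 25.3
```

Gripped at 25 mm. Try the cover with a small lift.

Request:
step_arm(
  commands=[
    [[0,0,-0.1,0],[0,0,-0.1,0],[0,0,-0.05,0],[0,0,0,0],[0,0,0,0]],
  ],
)

```text
time_s: 12.0
tcp_pos: [0.5737, -0.0294, 0.0574]
orientation: [0.0, -0.001, 1.0, 0.0]
contact_force: [3.6, 6.1, -4.1]
opening: 0.0252
finger_force: 24.3
```

Request:
step_arm(
  commands=[
    [[0,0,-0.1,0],[0,0,-0.1,0],[0,0,0,0],[0,0,0,0],[0,0,0,0]],
  ],
)

```text
time_s: 12.5
tcp_pos: [0.574, -0.0294, 0.0594]
orientation: [0.001, -0.001, 1.0, 0.0]
contact_force: [5.8, 4.6, -5.8]
opening: 0.0256
finger_force: 24.1
```

Request:
step_arm(
  commands=[
    [[0,0,-0.1,0],[0,0,-0.1,0],[0,0,0,0],[0,0,0,0],[0,0,0,0]],
  ],
)

```text
time_s: 13.0
tcp_pos: [0.5739, -0.0294, 0.0604]
orientation: [0.0, -0.001, 1.0, 0.001]
contact_force: [8.1, 4.2, -16.8]
opening: 0.025
finger_force: 22.6
```

The force jumped to 17 N after about 4 mm, so a catch holds the cover. Lower, let go and go to the knob.

Request:
step_arm(
  commands=[
    [[0,0,0.2,0],[0,0,0.2,0],[0,0,0.15,0],[0,0,0,0],[0,0,0,0]],
  ],
)

```text
time_s: 13.5
tcp_pos: [0.5731, -0.0295, 0.0564]
orientation: [-0.0, -0.001, 1.0, 0.0]
contact_force: [-0.2, 5.4, 1.8]
opening: 0.0254
finger_force: 24.7
```

Request:
step_arm(
  commands=[
    [[0,0,0,0],[0,0,0,0],[0,0,-1,0],[0,0,-2,0],[0,0,-1,0]],
  ],
  claw=0.55,
)

```text
time_s: 14.0
tcp_pos: [0.574, -0.0302, 0.0982]
orientation: [0.001, -0.0, 1.0, -0.0]
contact_force: [0.8, 0.9, 0.6]
opening: 0.0383
finger_force: 0.0
```

Request:
step_arm(
  commands=[
    [[1.5,-0.4,0,0],[1.5,-0.4,0,0],[1.2,-0.4,0,0],[0,0,0,0],[0,0,0,0]],
  ],
)

```text
time_s: 14.5
tcp_pos: [0.5319, -0.042, 0.0968]
orientation: [0.001, -0.0, 1.0, -0.0]
contact_force: [-0.1, 0.6, 0.3]
opening: 0.0384
finger_force: 0.0
```

Request:
step_arm(
  commands=[
    [[0,0,2,0],[0,0,1.2,0],[0,0,0.6,0],[0,0,0.3,0],[0,0,0,0]],
  ],
)

```text
time_s: 15.0
tcp_pos: [0.5312, -0.0417, 0.0551]
orientation: [-0.0, -0.001, 1.0, 0.0]
contact_force: [0.4, 0.5, -0.2]
opening: 0.0383
finger_force: 0.0
```

Request:
step_arm(
  commands=[
    [[0,0,0,0],[0,0,0,0],[0,0,0,0],[0,0,0,0],[0,0,0,0]],
  ],
  claw=1,
  force=30,
)

```text
time_s: 15.5
tcp_pos: [0.5316, -0.0417, 0.0559]
orientation: [0.001, -0.001, 1.0, 0.0]
contact_force: [-0.5, 1.5, 5.6]
opening: 0.011
finger_force: 33.4
```

Pinched the knob at 11 mm. Slide it +y.

Request:
step_arm(
  commands=[
    [[0,0.3,0,0],[0,0.4,0,0],[0,0.4,0,0],[0,0.3,0,0],[0,0,0,0]],
  ],
)

```text
time_s: 16.0
tcp_pos: [0.5314, -0.0279, 0.0558]
orientation: [0.0, -0.001, 1.0, -0.0]
contact_force: [-1.2, 0.2, 6.6]
opening: 0.0112
finger_force: 33.5
```

Request:
step_arm(
  commands=[
    [[0,0.2,0,0],[0,0.1,0,0],[0,0.1,0,0],[0,0,0,0],[0,0,0,0]],
  ],
)

```text
time_s: 16.5
tcp_pos: [0.5315, -0.0256, 0.0559]
orientation: [0.0, -0.0, 1.0, -0.002]
contact_force: [-1.8, -7.1, 5.9]
opening: 0.0108
finger_force: 33.4
```

At the stop after 16 mm. Back to the grip.

Request:
step_arm(
  commands=[
    [[0,-0.15,0,0],[0,0,0,0],[0,0,-1,0],[0,0,-2,0],[0,0,-1,0]],
  ],
  claw=0.5,
  force=20,
)

```text
time_s: 17.0
tcp_pos: [0.5319, -0.0253, 0.097]
orientation: [0.001, -0.001, 1.0, -0.0]
contact_force: [-0.6, 0.4, -0.6]
opening: 0.0427
finger_force: 0.0
```

Request:
step_arm(
  commands=[
    [[-1.5,-0.1,0,0],[-1.5,-0.1,0,0],[-1.3,-0.1,0,0],[0,0,0,0],[0,0,0,0]],
  ],
)

```text
time_s: 17.5
tcp_pos: [0.5737, -0.0281, 0.0953]
orientation: [-0.0, -0.001, 1.0, 0.0]
contact_force: [-0.6, 0.1, 0.4]
opening: 0.0427
finger_force: 0.0
```

Request:
step_arm(
  commands=[
    [[0,0,2,0],[0,0,1.2,0],[0,0,0.6,0],[0,0,0.2,0],[0,0,0,0]],
  ],
)

```text
time_s: 18.0
tcp_pos: [0.574, -0.0282, 0.0553]
orientation: [-0.0, -0.001, 1.0, 0.0]
contact_force: [0.5, -0.4, -0.3]
opening: 0.0427
finger_force: 0.0
```

Request:
step_arm(
  commands=[
    [[0,-0.1,0,0],[0,0,0,0],[0,0,0,0],[0,0,0,0],[0,0,0,0]],
  ],
  claw=1,
  force=20,
)

```text
time_s: 18.5
tcp_pos: [0.5745, -0.0293, 0.0557]
orientation: [0.0, -0.001, 1.0, -0.0]
contact_force: [-1.1, 1.3, 4.5]
opening: 0.0252
finger_force: 25.2
```

Request:
step_arm(
  commands=[
    [[-0.07,0,-0.35,0],[-0.07,0,-0.35,0],[-0.21,0,-0.69,0],[-0.28,0,-0.66,0],[0,0,0,0]],
  ],
)

```text
time_s: 19.0
tcp_pos: [0.5809, -0.0292, 0.0766]
orientation: [0.0, -0.001, 1.0, 0.0]
contact_force: [2.2, 0.8, -5.7]
opening: 0.0254
finger_force: 23.5
```

Request:
step_arm(
  commands=[
    [[-0.34,0,-0.63,0],[-0.4,0,-0.59,0],[-0.46,0,-0.55,0],[-0.51,0,-0.5,0],[-0.56,0,-0.45,0]],
  ],
)

```text
time_s: 19.5
tcp_pos: [0.603, -0.029, 0.1032]
orientation: [-0.001, -0.001, 1.0, 0.0]
contact_force: [-0.1, 2.4, -8.4]
opening: 0.0252
finger_force: 21.4
```

Run:
```python
from h import *
im=crop("top",250,150,100,120,"t5",5); s=read_state(); print(s["tcp_pos"],s["contact_force"],s["opening"],s["finger_force"])
crop("scene",220,120,140,130,"s5",5)
```

```text
[ 0.60420632 -0.02905807  0.1039538 ] [-2.63215134  3.14459842 -2.18762124] 0.02510302649046505 21.72759622335434
```

View pics/s5.png

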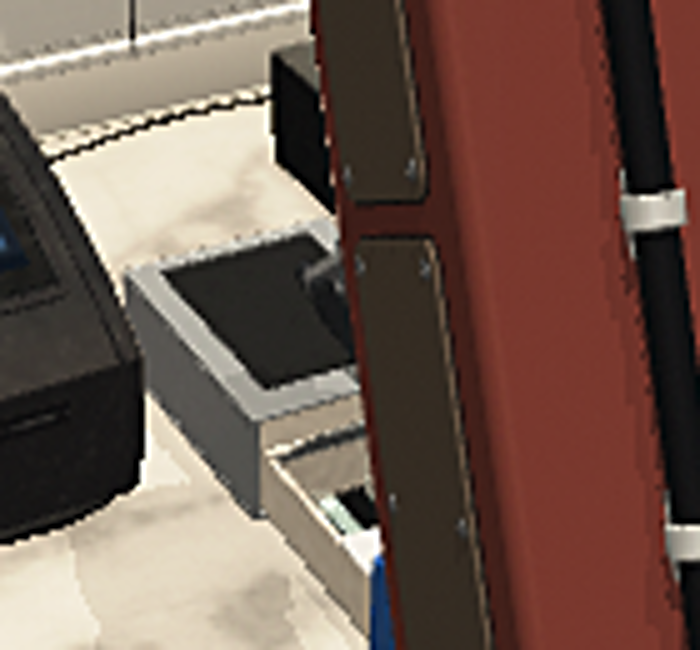

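The crop shows the cover tilted up and the compartment with the cells visible at about (345,510). It is coming up with the grip, so I'll continue the arc.

Request:
step_arm(
  commands=[
    [[-0.6,0,-0.39,0],[-0.64,0,-0.33,0],[-0.67,0,-0.26,0],[-0.5,0,-0.15,0],[0,0,0,0]],
  ],
)

```text
time_s: 20.1
tcp_pos: [0.6281, -0.0288, 0.1146]
orientation: [0.0, -0.001, 1.0, 0.0]
contact_force: [-3.1, 5.0, -3.3]
opening: 0.0253
finger_force: 20.3
```

Request:
step_arm(
  commands=[
    [[-0.2,0,-0.04,0],[-0.2,0,-0.04,0],[0,0,0,0],[0,0,0,0],[0,0,0,0]],
  ],
)

```text
time_s: 20.6
tcp_pos: [0.6313, -0.0288, 0.1152]
orientation: [-0.0, -0.001, 1.0, 0.0]
contact_force: [-3.6, 3.8, -3.7]
opening: 0.0253
finger_force: 20.1
```

Run:
```python
from h import *
im=crop("scene",220,120,140,130,"s6",4); s=read_state(); print(s["tcp_pos"],s["contact_force"],s["opening"],s["finger_force"])
a=cv2.imread("pics/s6.png"); t=cv2.resize(read_camera("top")[150:270,250:310+30],None,fx=4,fy=4,interpolation=cv2.INTER_CUBIC)
H=max(a.shape[0],t.shape[0]); o=np.zeros((H,560+t.shape[1],3),np.uint8)[:, :]; o[:a.shape[0],:560]=a; o[:t.shape[0],560:]=t
cv2.imwrite("pics/c6.png",cv2.resize(o,(790,int(H*790/o.shape[1]))))
```

```text
[ 0.63132591 -0.02877854  0.11522737] [-3.45131857  4.37204705 -3.77381964] 0.025023640011839435 20.113013684749603
```

View pics/c6.png

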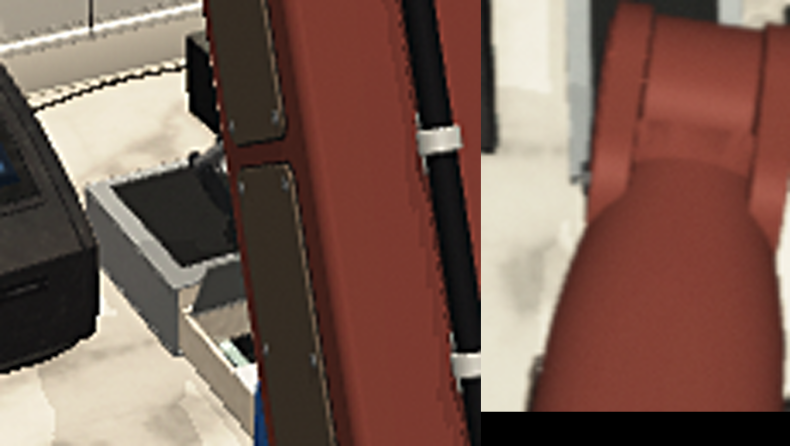

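The left half shows the cover standing almost upright in front of the shell, with its upper left corner near (200,280) in the composite and the compartment open. I'll compare that corner with predicted angles.

Run:
```python
from h import *
hx=.5695+.071
for th in(.9,1.05,1.15,1.22,1.3):
    X=[[hx-r*np.cos(th),-.030+.064,.05+r*np.sin(th)] for r in(.082,.002)]
    print(th,((proj("scene",X)-[220,120])*6).round(0).tolist())
im=read_camera("scene")[120:220,220:300]; cv2.imwrite("pics/s7.png",cv2.resize(im,None,fx=6,fy=6,interpolation=cv2.INTER_CUBIC))
```

```text
0.9 [[374.0, 497.0], [326.0, 546.0]]
1.05 [[364.0, 474.0], [326.0, 545.0]]
1.15 [[357.0, 460.0], [326.0, 545.0]]
1.22 [[352.0, 450.0], [326.0, 545.0]]
1.3 [[346.0, 440.0], [325.0, 544.0]]
```

View pics/s7.png

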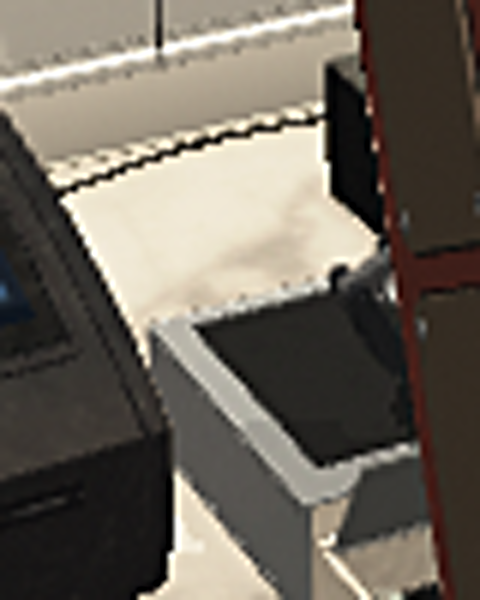

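Request:
step_arm(
  commands=[
    [[-0.1,0,0,0],[-0.1,0,0,0],[0,0,0,0],[0,0,0,0],[0,0,0,0]],
  ],
)

```text
time_s: 21.25
tcp_pos: [0.6334, -0.0288, 0.1155]
orientation: [-0.0, -0.001, 1.0, 0.0]
contact_force: [-4.8, 5.5, -1.5]
opening: 0.0251
finger_force: 20.2
```

The cover corner at (355,462) agrees with about 1.15–1.2 rad, and another 2 mm has been added since. It is steady and held.

```bash
python3 -c "
from cell import *
s=read_state(); print(s['tcp_pos'],s['opening'],s['finger_force']); print(hand_in())"
```

```text
[ 0.63341574 -0.02876813  0.11552017] 0.025126369689256262 20.15515387058258
the job is handed in; nothing more can be done
None
```

I handed the job in with the drawer at its stop, the catch found by trying the cover and then released, and the cover held open at about 1.2 rad (estimated from the camera and arm position). No verdict came back.

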